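Short run of the oiled air sander

ROBOT

A 7-joint arm with a two-finger parallel gripper is mounted at the origin on a cart in front of the work surface, level with it; the furniture and walls round the work are solid. World frame = base frame: x ahead of the robot, y to its left, z up, the work surface at z = 0. Lengths are in m, angles in rad, forces in N, time in s.
With the tool pointing down it reaches from about 0.425 to 0.95 m from the base axis. Payload 16.7 kg.
Tool frame: the origin (TCP) lies between the finger pads; the fingertips stand 17 mm ahead of it and the grasp point (between the pads) lies 2 mm behind it; z points along the fingers, y is the line along which they close (so a half turn about z gives the same grasp; the last joint's range is limited). The gripper opens to 94 mm and grips with 3 to 60 N. Pads are 16 mm wide; open, the fingers measure 119 mm over their backs; the gripper's body (75 mm by 177 mm) begins 78 mm behind the grasp point.
Start: joints at [1.087, 0.426, 0.074, 1.606, -0.034, 1.111, -0.067], TCP at [0.222, -0.637, 0.222] pointing down, gripper open.
Joint ranges: [-2.85, 2.85], [-0.5, 2.14], [-1.23, 1.37], [0.21, 2.46], [-1.02, 4.16], [0.16, 2.05], [-2.73, 2.73]. Speed limits (rad/s): [1.89, 1.89, 2.39, 2.39, 3.01, 3.01, 3.01].

INTERFACE

Orientations are given as a rotation vector (axis times angle).
In Python, from plant import get_state, get_image, close_job, boxes_of, regions_of, tip_of gives the robot as it stands.
- The arm moves only by the tool carry_out, never from a script. Its argument "deltas" is text: rows parted by semicolons, each of 7 numbers parted by spaces: the shift along the tool's x, y, z each as a share of 250 mm, from -1 to 1, then the turn, a rotation vector about the tool's x, y, z each as a share of 90 degrees, from -1 to 1, then the gripper command: -1 is shut, 1 is fully open, values between are in proportion. A call has 1 to 12 rows; each row is the pose to reach, as a shift and turn from the pose commanded when the call began, along the tool's axes at that moment; what a row does not reach only later rows make up. A row lasts 1/12 s, in which the tool goes at most 41.7 mm and 7.16 degrees, less where a joint would pass 70% of its speed; a pose out of reach is approached as far as the arm can. A call with a number of a shift or a turn outside -1 to 1 is refused whole. A call with a gripper value outside its range is refused whole. The fingers move at their own pace and stop on an object; "grip_force" is the grip in N (left out, the last holds). Time passes only in rows, so rows that repeat a pose let the fingers close. It gives the time, the measured TCP pose, the force, the opening and the grip force at its end, in the units of the state.
- get_state(): the state, without advancing time (a new reading comes with each control period).
- get_image(name): name is "scene" or "top" or "wrist"; returns a dict with "image" (480x640x3 uint8, red, green, blue), "fx", "fy", "cx", "cy" (pixels), "eye" and "orientation" of the camera in the world. Camera axes: x right, y down, z forward; pixel columns grow to the right and rows downward; lengths in m; the calibration is good to about 2 mm. A picture is of the moment at which its call begins. There is no depth.
- close_job(): hands the job in; it is judged then, once.
Trained networks look in a picture, given as the dict that the camera call returned (one of the last four; its "shot" number tells which), for a name from the list of things; names that differ only in an ending like _2 or _b are one class to them, and where a whole thing is asked for, a point or a joint stands for the part that bears it (a point fixed in the world has none). Each returns a list of dicts, best first, with "p" (0 to 1); they miss things now and then, are a little off and sometimes report something else, mostly with a low value. They report only what shows in the picture. A call takes as long as a camera call.
- boxes_of(label, picture): "uv" ([column, row] in pixels, amid what is visible of it).
- regions_of(label, picture): "mask" (480x640 bool, what is visible of it) and "uv" ([column, row] in pixels, amid what is visible of it).
- tip_of(label, picture): "uv" ([column, row] in pixels: a listed point, or the origin of a listed thing).
The state is a dict: "time": time; "q": joint angles; "qvel": joint speeds; "effort": joint torques, N m; "eef_pos": TCP position; "ee_rot": TCP orientation; "contact_force": force on the tool from outside, world axes, zero at the start; "ft_torque": the same for the moment, N m; "opening": finger opening in m; "grip_force": force on a finger pad.
Only numpy, scipy, OpenCV 4.12 (cv2) and the standard library are available. Lean on these libraries where they do the work, as an engineer would, in place of code of your own. Each camera call takes 0.05 s, during which the arm holds its last target. There are 200 camera calls.

TASK

The air sander (the tool with the round 75 mm sanding disc on its head, not the straight grinder next to it) has just been oiled and wants a short run. Flip its lock-off lever fully forward, towards the head, then squeeze the paddle switch fully home against the housing, hold it there for about a second, and let go so that the paddle springs out again, leaving the lever forward.

Things in the scene. Friction and masses are not known exactly. Their poses are not given: they have to be found in the camera images.
- sander_squeeze (a point): Squeeze point of the air sander, which is fixed on a low stand: at barrel height, 80 mm over the trolley. Its x runs along the barrel to the disc head, y to the paddle side, z up. The housing (28 wide, 40 high) has its plain side 19 mm off on -y; the paddle's outer face is 18 mm off on +y when home, 29 mm when out. Below, free down to the stand's base plate, 12 mm thick, on the trolley.
- sander_lever_tip (a point): Middle of the top edge of the sander's lock-off lever, a steel tab 16 wide, 4 thick, 31 mm long, standing on top of the housing. Its cross pin (along the sander's y) lies 50 mm ahead (+x) of sander_squeeze, 5 mm to -y and 28 mm above. It leans back 35 degrees at first, 35 degrees forward when flipped. About 1 N at the tip turns it; it stays where it is left.
- sander_lever (a joint): Lock-off lever, rad: 0 fully back (locked; starts at 0 to 0.15), 1.2 fully forward. Beyond about 0.75 the paddle is free; before that the lever's foot blocks it. The straight grinder (thin shank, no disc) on a like stand has the same lever and paddle and is not wanted.
- sander_paddle (a joint): Paddle switch, rad: 0 sprung out, 0.11 home against the housing. Steel strip, 24 mm high, 6 thick, on the +y side, upright hinge 105 mm ahead (+x) of sander_squeeze, free end 30 mm behind it. The spring takes about 3 N at sander_squeeze to start, 7 N when home, and pushes it out again.

How it is judged:
By the outcome, as a careful person would: the job done as asked, in the order asked, and still so for the second after the job is handed in, with the robot touching nothing.
It also fails if it takes over 48 s, if anything falls off the work surface, if the arm or the gripper's body presses on something with over 40 N, if the wrist force passes 120 N, or if a joint passes its speed limit or range.

## Working session

There is one attempt and no reset: what is moved stays moved. The work goes in short steps, Python scripts to look and compute and a tool call to move; the robot and the scene stay as the last step left them, time stands still between calls to the robot, and variables do not carry over. Pictures are saved under pics/ and viewed, at most 10 in all, crops included, and the job is handed in when it is done.

Besides the shell and the picture viewer there is one more tool, called after "Call:" as name(argument=value, ...) on one line, values as JSON. carry_out: Moves the arm, as the interface text tells. Shift numbers are shares of 250 mm and turn numbers shares of 90 degrees, none past 1 either way. Its arguments: {"type":"object","properties":{"deltas":{"type":"string"},"grip_force":{"type":"number"}},"required":["deltas"]}

```bash
mkdir -p pics
cat > h.py <<'E'
import numpy as np, cv2
from scipy.spatial.transform import Rotation as R
from plant import *
def rot(o):
    o=np.array(o,float)
    return o if o.shape==(3,3) else (R.from_rotvec(o).as_matrix() if o.size==3 else R.from_quat(o).as_matrix())
def ray(p,uv):
    d=rot(p["orientation"])@np.array([(uv[0]-p["cx"])/p["fx"],(uv[1]-p["cy"])/p["fy"],1.])
    return np.array(p["eye"],float),d/np.linalg.norm(d)
def onz(p,uv,z):
    e,d=ray(p,uv); return e+d*(z-e[2])/d[2]
def tri(rs):
    A=0;b=0
    for e,d in rs:
        M=np.eye(3)-np.outer(d,d);A=A+M;b=b+M@e
    x=np.linalg.solve(A,b); return x,[float(np.linalg.norm((np.eye(3)-np.outer(d,d))@(x-e))) for e,d in rs]
def proj(p,X):
    c=rot(p["orientation"]).T@(np.array(X)-p["eye"]); return c[:2]/c[2]*[p["fx"],p["fy"]]+[p["cx"],p["cy"]]
def save(p,n): cv2.imwrite("pics/"+n,p["image"][:,:,::-1])
E
python3 - <<'E'
from h import *
ps={n:get_image(n) for n in("scene","top")}
for n,p in ps.items():
    save(p,n+"0.png"); print(n,p["eye"],p["orientation"])
    for l in("sander_squeeze","sander_lever_tip"):
        print(l,[(np.round(d["uv"],1).tolist(),round(d["p"],2)) for d in tip_of(l,p)])
    for l in("sander_lever","sander_paddle"):
        print(l,[(np.round(d["uv"],1).tolist(),round(d["p"],2)) for d in boxes_of(l,p)])
s=get_state();print(s)
cv2.imwrite("pics/both0.png",cv2.resize(np.vstack([ps[n]["image"] for n in ps])[:,:,::-1],None,fx=.62,fy=.62))
E
```

```text
scene [ 0.30628386 -0.57843449  0.72970691] [-2.29519981  0.46924249 -0.22743127]
sander_squeeze [([270.7, 198.9], 0.95)]
sander_lever_tip [([284.6, 178.2], 0.63)]
sander_lever []
sander_paddle [([287.1, 203.0], 0.67), ([264.6, 186.0], 0.45)]
top [ 0.49613488 -0.02144806  1.07893982] [-2.16378135  2.1806297  -0.10343795]
sander_squeeze [([197.1, 250.6], 0.6), ([193.7, 271.4], 0.57)]
sander_lever_tip [([197.9, 254.0], 0.52)]
sander_lever [([198.3, 248.4], 0.69)]
sander_paddle [([182.7, 257.9], 0.77)]
{'time': 0.5, 'q': array([ 1.08648533,  0.42611619,  0.07391598,  1.60603289, -0.03408471,
        1.11081344, -0.06708766]), 'qvel': array([-0.00032054,  0.00066842,  0.00190238, -0.00237844,  0.00056108,
       -0.00044332, -0.00088159]), 'effort': array([-1.55763821e-03, -9.34851694e+01,  3.66006710e+00, -4.54259527e+01,
       -4.90615459e-02,  1.38074174e-02,  4.71620660e-05]), 'eef_pos': array([ 0.22174472, -0.63747406,  0.22244193]), 'ee_rot': array([-3.09758024e+00, -5.23364536e-01,  2.51784728e-05]), 'contact_force': array([-0.19743425,  1.04643836, -0.55888172]), 'ft_torque': array([ 0.0093668 , -0.03369748,  0.02236051]), 'grip_force': 0.0, 'opening': 0.09393747466666488}
```

View pics/top0.png

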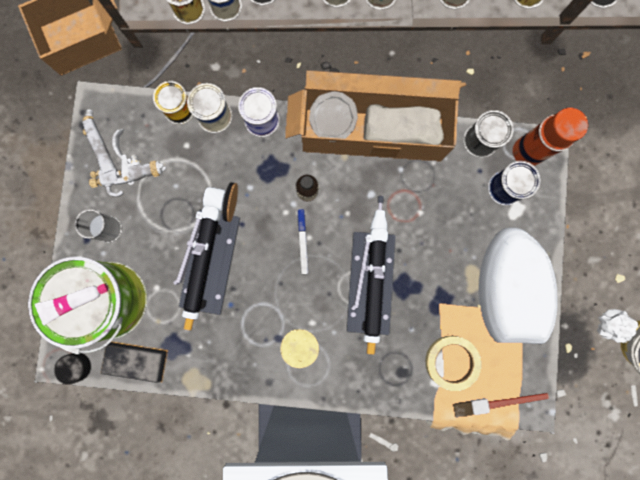

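View pics/scene0.png

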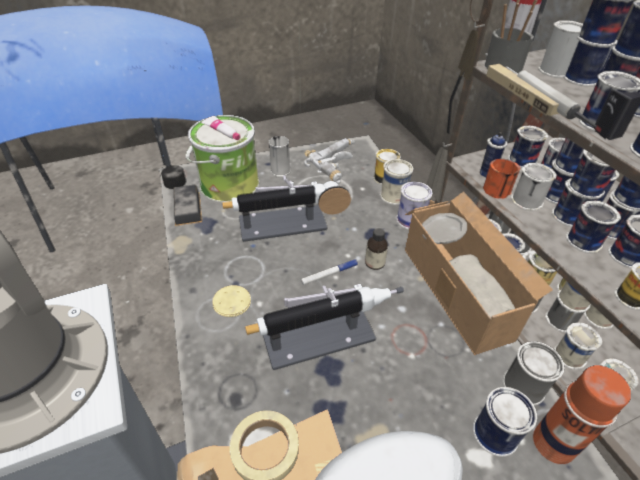

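Top view: the sander is the left tool. Its disc is at (231,200), its barrel runs from (190,318) to (210,200), and the paddle is on the left with its free end near (180,283). The grinder is at (375,270). The scene view agrees: the sander's disc is at (333,198).

Run:
```python
from h import *
t=get_image("top");s=get_image("scene")
print(t["fx"],t["cx"],s["fx"])
for u in [(193.7,271.4),(197.1,250.6)]: print("sq",tri([ray(t,u),ray(s,(270.7,198.9))]), onz(t,u,.08))
print("tip",tri([ray(t,(197.9,254)),ray(s,(284.6,178.2))]),onz(t,(197.9,254),.133))
a=onz(t,(190.5,312),.1);b=onz(t,(211,205),.1);print("barrel",a,b,np.degrees(np.arctan2(*(b-a)[[1,0]])))
print("plate corners",[onz(t,u,.012)[:2].round(3) for u in((239,220),(180,304),(218,313))])
print("pail rim edge",onz(t,(120,300),.17),onz(t,(145,300),.0))
st=get_state();print(rot(st["ee_rot"]).round(3))
```

```text
534.3731731314073 313.97839272704175 452.4467730050053
sq (array([0.52835291, 0.20438643, 0.07319264]), [0.0022819371848272086, 0.002281937184827233]) [0.52598238 0.20357401 0.08      ]
sq (array([0.54893507, 0.20499056, 0.06819073]), [0.01734041120195348, 0.01734041120195363]) [0.56482609 0.19773974 0.08      ]
tip (array([0.55693406, 0.18266389, 0.1385459 ]), [0.002272227873180263, 0.0022722278731803517]) [0.55513167 0.18461268 0.133     ]
barrel [0.45184137 0.20386706 0.1       ] [0.64780806 0.16873558 0.1       ] -10.163606219900885
plate corners [array([0.631, 0.129]), array([0.464, 0.245]), array([0.445, 0.17 ])]
pail rim edge [0.47601852 0.30717966 0.17      ] [0.47187    0.31849168 0.        ]
[[ 0.944  0.329 -0.   ]
 [ 0.329 -0.944  0.   ]
 [ 0.    -0.    -1.   ]]
```

Call:
carry_out(deltas="0.94 -0.52 -0.32 0 0 0.327 -1;0.94 -0.52 -0.32 0 0 0.327 -1;0.94 -0.52 -0.32 0 0 0.327 -1;0.94 -0.52 -0.32 0 0 0.327 -1;0.94 -0.52 -0.32 0 0 0.327 -1;0.94 -0.52 -0.32 0 0 0.327 -1;0.94 -0.52 -0.32 0 0 0.327 -1;0.94 -0.52 -0.32 0 0 0.327 -1", grip_force=20)

```text
time: 1.27
eef_pos: [0.4072, -0.432, 0.3048]
ee_rot: [-3.13, 0.267, -0.006]
contact_force: [1.0, 0.1, 0.2]
opening: 0.044
grip_force: 0.0
```

Call:
carry_out(deltas="0 -1 0 0 0 0 -1;0 -1 0 0 0 0 -1;0 -1 0 0 0 0 -1;0 -1 0 0 0 0 -1;0 -1 0 0 0 0 -1;0 -1 0 0 0 0 -1;0 -1 0 0 0 0 -1")

```text
time: 1.85
eef_pos: [0.447, -0.1843, 0.303]
ee_rot: [-3.129, 0.268, -0.002]
contact_force: [1.3, -0.5, 0.7]
opening: 0.001
grip_force: 0.0
```

Call:
carry_out(deltas="0 -1 0 0 0 0 -1;0 -1 0 0 0 0 -1;0 -1 0 0 0 0 -1;0 -1 0 0 0 0 -1;0 -1 0 0 0 0 -1;0 -1 0 0 0 0 -1;0 -1 0 0 0 0 -1")

```text
time: 2.43
eef_pos: [0.4904, 0.0621, 0.3028]
ee_rot: [-3.128, 0.268, -0.001]
contact_force: [-1.2, 0.9, -0.3]
opening: 0.0005
grip_force: 0.0
```

Call:
carry_out(deltas="0 -0.45 0 0 0 0 -1;0 -0.45 0 0 0 0 -1;0 -0.45 0 0 0 0 -1;0 -0.45 0 0 0 0 -1;0 -0.45 0 0 0 0 -1")

```text
time: 2.85
eef_pos: [0.51, 0.1666, 0.3022]
ee_rot: [-3.129, 0.276, 0.001]
contact_force: [0.3, -0.3, 0.2]
opening: 0.0005
grip_force: 0.0
```

Run:
```python
from h import *
w=get_image("wrist");save(w,"w1.png");print(w["eye"],w["fx"])
for l in("sander_squeeze","sander_lever_tip"):
    for d in tip_of(l,w): print(l,np.round(d["uv"],1),round(d["p"],2),onz(w,d["uv"],.08 if "sq" in l else .133).round(4))
for l in("sander_lever","sander_paddle"): print(l,[(np.round(d["uv"],1).tolist(),round(d["p"],2)) for d in boxes_of(l,w)])
s=get_state();print(s["q"].round(2),s["eef_pos"],rot(s["ee_rot"]).round(3))
for X in((.527,.193,.08),): print(proj(w,X))
```

```text
[0.5848026  0.15432749 0.4654885 ] 338.54641219142866
sander_squeeze [290.3 205.2] 0.77 [0.5284 0.2    0.08  ]
sander_lever_tip [286.8 181.1] 0.96 [0.5599 0.1924 0.133 ]
sander_lever [([290.3, 172.8], 0.61)]
sander_paddle [([269.0, 172.8], 0.59)]
[-0.03  0.16 -0.45  1.79  0.08  1.2  -2.25] [0.51011754 0.16394194 0.30261079] [[ 0.984 -0.18   0.   ]
 [-0.18  -0.984 -0.   ]
 [ 0.     0.    -1.   ]]
[296.54189871 205.34334646]
```

View pics/w1.png

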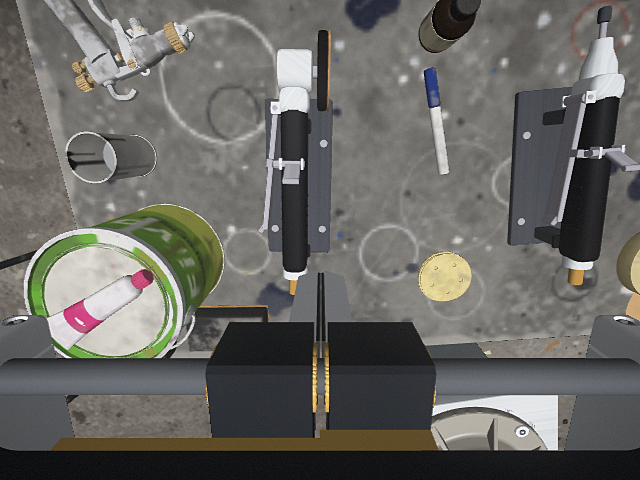

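Wrist view: the sander's barrel is vertical at column 294, the lever tab is at (291,173), and the paddle's free end is at (264,230). The pail's rim, at (190,270), is close, so I'll check its clearance.

Run:
```python
from h import *
w=get_image("wrist");t=get_image("top")
print("rim ctr",tri([ray(w,(108,288)),ray(t,(75,304))]))
# rim right edge
for z in(.12,.15,.17,.19): print(z,onz(w,(192,283),z).round(3),onz(t,(120,297),z).round(3))
S=np.array([.528,.196,.08]);a=np.radians(-10.3);ex=np.array([np.cos(a),np.sin(a),0]);ey=np.array([-ex[1],ex[0],0])
for z in(.12,.15,.17,.19):
  for u in((192,283),(185,255),(165,235)): d=onz(w,u,z)-S;print(z,u,"local",(d@ex).round(3),(d@ey).round(3))
d=onz(w,(222,250),0)-S;print("base",d@ex,d@ey)
T=get_state()["eef_pos"]-S;print("tcp local",T@ex,T@ey,T[2])
L=lambda x,y,z:S+x*ex+y*ey+np.array([0,0,z])
for n,X in dict(tip=L(.032,-.005,.053),pin=L(.05,-.005,.028),hinge=L(.105,.026,0),free=L(-.03,.03,0)).items():print(n,proj(w,X).round(0))
```

```text
rim ctr (array([0.47170101, 0.41724581, 0.10229506]), [0.005349355010067373, 0.005349355010067443])
0.12 [0.47  0.316 0.12 ] [0.48  0.325 0.12 ]
0.15 [0.48  0.302 0.15 ] [0.481 0.315 0.15 ]
0.17 [0.486 0.292 0.17 ] [0.481 0.307 0.17 ]
0.19 [0.493 0.283 0.19 ] [0.481 0.3   0.19 ]
0.12 (192, 283) local -0.079 0.108
0.12 (185, 255) local -0.047 0.112
0.12 (165, 235) local -0.025 0.131
0.15 (192, 283) local -0.067 0.095
0.15 (185, 255) local -0.037 0.099
0.15 (165, 235) local -0.017 0.116
0.17 (192, 283) local -0.058 0.087
0.17 (185, 255) local -0.031 0.091
0.17 (165, 235) local -0.012 0.107
0.19 (192, 283) local -0.05 0.079
0.19 (185, 255) local -0.024 0.082
0.19 (165, 235) local -0.007 0.097
base -0.0774296050658532 0.10830263070993051
tcp local -0.01191301181706301 -0.03438347108396034 0.22269539072978
tip [291. 182.]
pin [293. 162.]
hinge [265. 108.]
free [266. 231.]
```

Call:
carry_out(deltas="0.06 -0.116 0.3 0 0 0 -1;0.06 -0.116 0.3 0 0 0 -1;0.06 -0.116 0.4 0 0 0 -1;0.06 -0.116 0.5 0 0 0 -1;0.06 -0.116 0.58 0 0 0 -1;0.06 -0.116 0.65 0 0 0 -1;0.06 -0.116 0.65 0 0 0 -1;0.06 -0.116 0.65 0 0 0 -1")

```text
time: 3.87
eef_pos: [0.5297, 0.1907, 0.1399]
ee_rot: [3.129, -0.281, -0.002]
contact_force: [0.6, -0.0, 0.4]
opening: 0.0003
grip_force: 0.0
```

Run:
```python
from h import *
w=get_image("wrist");save(w,"w2.png")
S=np.array([.528,.196,.08]);a=np.radians(-10.3);ex=np.array([np.cos(a),np.sin(a),0]);ey=np.array([-ex[1],ex[0],0])
s=get_state();T=s["eef_pos"]-S;print("tcp local",T@ex,T@ey,T[2],s["contact_force"])
for d in tip_of("sander_lever_tip",w): X=onz(w,d["uv"],.134)-S;print(d["uv"],d["p"],X@ex,X@ey)
```

```text
tcp local 0.0031671690093013553 -0.00449241211673272 0.060827593060092985 [-0.11128909 -0.0625092   1.06696398]
[316.0, 238.4] 0.87 0.03327670405749963 -0.001384069656048021
```

View pics/w2.png

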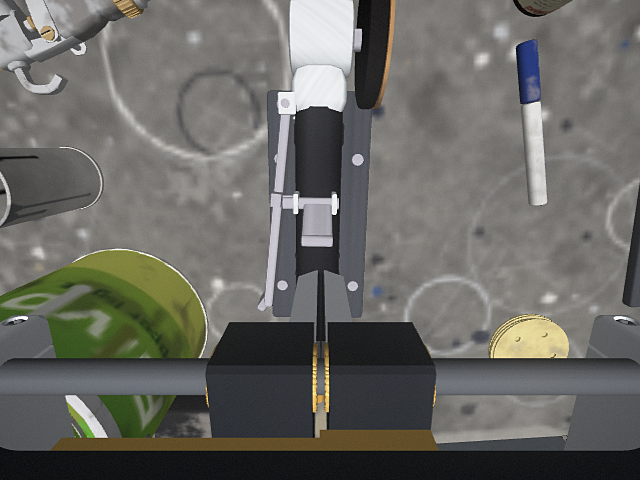

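Fingertips are at (320,275), right behind the lever tab at (317,240) and lined up with it. I'll push forward.

Call:
carry_out(deltas="0.03 0 0 0 0 0 -1;0.05 0 0 0 0 0 -1;0.07 0 0 0 0 0 -1;0.09 0 0 0 0 0 -1;0.11 0 0 0 0 0 -1;0.13 0 0 0 0 0 -1;0.145 0 0 0 0 0 -1;0.16 0 0 0 0 0 -1;0.17 0 0 0 0 0 -1;0.17 0 0 0 0 0 -1")

```text
time: 4.8
eef_pos: [0.5721, 0.1834, 0.1398]
ee_rot: [-3.129, 0.281, 0.0]
contact_force: [-1.5, -0.2, -0.4]
opening: 0.0005
grip_force: 0.4
```

Call:
carry_out(deltas="0.008 0 0 0 0 0 -1;0.016 0 0 0 0 0 -1;0.016 0 0 0 0 0 -1")

```text
time: 5.05
eef_pos: [0.5739, 0.1832, 0.1395]
ee_rot: [3.128, -0.279, -0.006]
contact_force: [-11.9, 1.7, 3.5]
opening: 0.0004
grip_force: 5.9
```

Call:
carry_out(deltas="0.006 0 0 0 0 0 -1;0.012 0 0 0 0 0 -1;0.012 0 0 0 0 0 -1")

```text
time: 5.3
eef_pos: [0.5746, 0.1831, 0.1392]
ee_rot: [3.128, -0.278, -0.011]
contact_force: [-24.6, 2.8, 10.8]
opening: 0.0001
grip_force: 13.3
```

The lever is at its stop. I'll back off, open and descend around the squeeze point.

Call:
carry_out(deltas="-0.1 0 0 0 0 0 -1;-0.21 0 0 0 0 0 0.6;-0.21 -0.018 0 0 0 0 0.6;-0.21 -0.018 0 0 0 0 0.6;-0.21 -0.018 0 0 0 0 0.6;-0.21 -0.018 0 0 0 0 0.6;-0.21 -0.018 0 0 0 0 0.6;-0.21 -0.018 0 0 0 0 0.6;-0.21 -0.018 0 0 0 0 0.6")

```text
time: 6.05
eef_pos: [0.5281, 0.1958, 0.1399]
ee_rot: [-3.129, 0.281, 0.0]
contact_force: [0.0, -0.3, -0.6]
opening: 0.0506
grip_force: 0.0
```

Run:
```python
from h import *
w=get_image("wrist");save(w,"w3.png")
S=np.array([.528,.196,.08]);a=np.radians(-10.3);ex=np.array([np.cos(a),np.sin(a),0]);ey=np.array([-ex[1],ex[0],0])
s=get_state();T=s["eef_pos"]-S;print("tcp local",T@ex,T@ey,T[2],s["contact_force"],s["opening"])
for d in tip_of("sander_lever_tip",w): X=onz(w,d["uv"],.134)-S;print(d["uv"],d["p"],X@ex,X@ey)
for d in tip_of("sander_squeeze",w): X=onz(w,d["uv"],.08)-S;print(d["uv"],d["p"],X@ex,X@ey)
for n,q in dict(a=(.0,0,.02),a1=(.07,0,.02),plus=(.05,.014,.02),minus=(.05,-.014,.02),tipF=(.068,-.005,.053)).items():print(n,proj(w,S+q[0]*ex+q[1]*ey+[0,0,q[2]]).round(1))
```

```text
tcp local 8.135875514406939e-06 -0.0001632710422721384 0.059885559095150656 [-0.11377446 -0.13983006  0.63567339] 0.05429677686698737
[325.8, 169.0] 0.6 0.06595430453375542 -0.001482071980138652
[318.5, 263.7] 0.65 -0.0018765659133029061 0.002462042784084747
a [322.1 271.3]
a1 [322.5 158.5]
plus [299.  192.7]
minus [345.7 192.8]
tipF [333.  164.6]
```

View pics/w3.png

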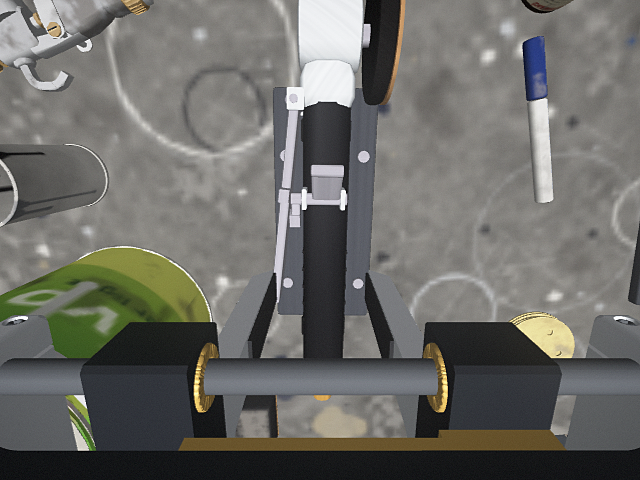

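Lever is forward, tip at (326,167). The barrel spans columns 302–350, which puts the squeeze line about 2.5 mm further to +y than I assumed. I'll correct for that and descend.

Call:
carry_out(deltas="0 -0.01 0 0 0 0 0.8;0 -0.01 0 0 0 0 0.8;0 -0.01 0 0 0 0 0.8;0 -0.01 0.06 0 0 0 0.8;0 -0.01 0.12 0 0 0 0.8;0 -0.01 0.18 0 0 0 0.8;0 -0.01 0.235 0 0 0 0.8;0 -0.01 0.235 0 0 0 0.8")

```text
time: 6.87
eef_pos: [0.5269, 0.1979, 0.079]
ee_rot: [3.128, -0.28, -0.005]
contact_force: [-0.3, -1.4, -0.9]
opening: 0.0846
grip_force: 0.0
```

Call:
carry_out(deltas="0 0 0 0 0 0 -0.05;0 0 0 0 0 0 -0.15;0 0 0 0 0 0 -0.3;0 0 0 0 0 0 -0.3;0 0 0 0 0 0 -0.3;0 0 0 0 0 0 -0.3", grip_force=25)

```text
time: 7.37
eef_pos: [0.5284, 0.1992, 0.0818]
ee_rot: [-3.128, 0.28, -0.001]
contact_force: [-1.6, 4.2, 1.3]
opening: 0.0482
grip_force: 1.9
```

Call:
carry_out(deltas="0 0 0 0 0 0 -0.4;0 0 0 0 0 0 -0.4;0 0 0 0 0 0 -0.4;0 0 0 0 0 0 -0.4")

```text
time: 7.7
eef_pos: [0.5279, 0.1972, 0.0816]
ee_rot: [3.127, -0.282, -0.001]
contact_force: [-6.0, -6.5, 12.5]
opening: 0.0349
grip_force: 25.0
```

Call:
carry_out(deltas="0 0 0 0 0 0 -0.4;0 0 0 0 0 0 -0.4;0 0 0 0 0 0 -0.4;0 0 0 0 0 0 -0.4;0 0 0 0 0 0 -0.4;0 0 0 0 0 0 -0.4;0 0 0 0 0 0 -0.4;0 0 0 0 0 0 -0.4;0 0 0 0 0 0 -0.4;0 0 0 0 0 0 -0.4")

```text
time: 8.53
eef_pos: [0.5279, 0.1971, 0.0816]
ee_rot: [3.127, -0.282, -0.001]
contact_force: [-7.0, -5.9, 11.6]
opening: 0.0352
grip_force: 25.0
```

Run:
```python
from h import *
w=get_image("wrist");save(w,"w4.png");s=get_state();print(s["opening"],s["grip_force"],s["contact_force"])
```

```text
0.035140046416500564 24.985153377056122 [-5.73117816 -5.52134509 12.36434274]
```

View pics/w4.png

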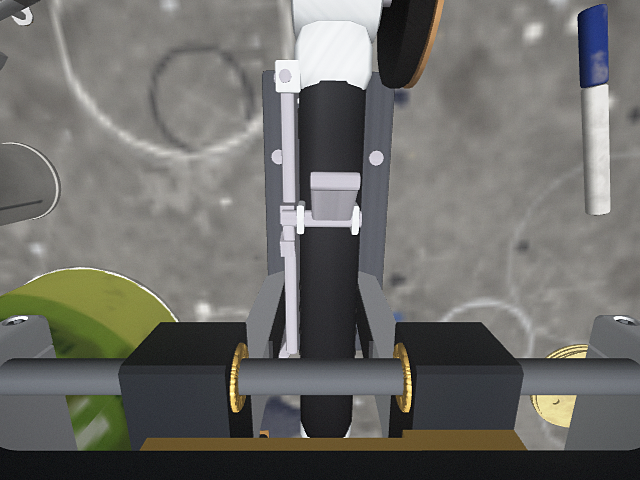

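The paddle (columns 285–295) lies parallel to the barrel, so it is home, and the lever is forward. It has been held about 1 s, so I'll release and rise.

Call:
carry_out(deltas="0 0 0 0 0 0 0.8;0 0 0 0 0 0 0.8;0 0 0 0 0 0 0.8;0 0 0 0 0 0 0.8;0 0 0 0 0 0 0.8;0 0 0 0 0 0 0.8;0 0 0 0 0 0 0.8;0 0 0 0 0 0 0.8")

```text
time: 9.25
eef_pos: [0.528, 0.1982, 0.0811]
ee_rot: [3.129, -0.281, -0.001]
contact_force: [-0.4, -0.0, 0.5]
opening: 0.0832
grip_force: 0.0
```

Call:
carry_out(deltas="0 0 -0.1 0 0 0 0.8;0 0 -0.2 0 0 0 0.8;0 0 -0.35 0 0 0 0.8;0 0 -0.5 0 0 0 0.8;0 0 -0.65 0 0 0 0.8;0 0 -0.8 0 0 0 0.8;0 0 -0.8 0 0 0 0.8;0 0 -0.8 0 0 0 0.8;0 0 -0.8 0 0 0 0.8")

```text
time: 10.0
eef_pos: [0.5279, 0.1982, 0.2808]
ee_rot: [3.129, -0.281, -0.0]
contact_force: [-0.2, -0.1, -0.5]
opening: 0.0847
grip_force: 0.0
```

Run:
```python
from h import *
w=get_image("wrist");save(w,"w5.png");s=get_state();print(s["time"],s["eef_pos"],s["contact_force"])
```

```text
10.05 [0.52770221 0.19809829 0.28020681] [-0.54340127  0.10342675 -0.32658763]
```

View pics/w5.png

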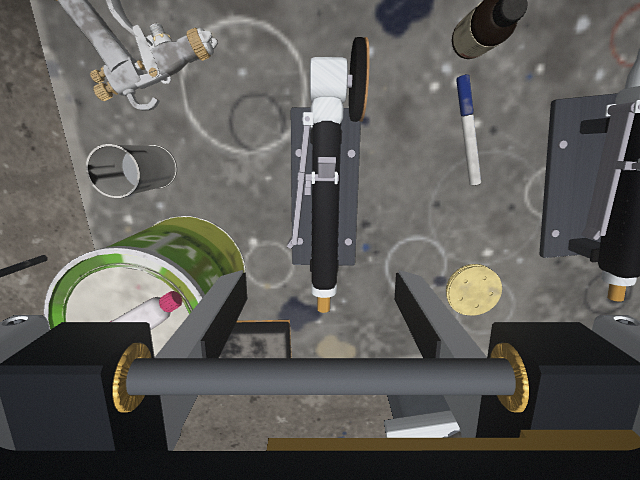

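The paddle has sprung out (free end at (292,245)), the lever is still forward at (327,165), and the gripper is clear.

```bash
python3 -c "from plant import *; print(close_job())"
```

```text
the job is handed in; nothing more can be done
None
```

I flipped the sander's lever fully forward and held the paddle home for about 1 s; on release it sprang out with the lever still forward, and I handed the job in at about 10 s (result not reported).

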